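Put the solder tins and reels away in order

ROBOT

A 6-joint arm with a two-finger parallel gripper is mounted at the origin on the work surface. World frame = base frame: x ahead of the robot, y to its left, z up, the work surface at z = 0. Lengths are in m, angles in rad, forces in N, time in s.
With the tool pointing down it reaches from about 0.3 to 0.775 m from the base axis. Payload 14.6 kg.
Tool frame: the origin (TCP) lies at the very end of the fingers, on their centre line; the grasp point (between the pads) lies 19 mm behind it; z points along the fingers, y is the direction in which the jaws open and shut (so a half turn about z gives the same grasp; the last joint's range is limited). The gripper opens to 94 mm and grips with 3 to 60 N. Pads are 16 mm wide; open, the fingers measure 119 mm over their backs; the gripper's body (75 mm by 177 mm) begins 78 mm behind the grasp point.
Start: joints at [-1.259, 0.3, 1.521, -0, 1.321, -0.067], TCP at [0.203, -0.511, 0.205] pointing down, gripper open.
Joint ranges: [-3.03, 3.03], [-0.79, 2.21], [0.23, 2.52], [-1.04, 4.18], [0, 3.07], [-2.55, 2.55]. Speed limits (rad/s): [2.22, 2.22, 2.57, 3.14, 3.14, 3.14].

INTERFACE

Orientations are given as a rotation vector (axis times angle).
In Python, from station import robot gives the robot as it stands.
- The arm moves only by the tool send_rows, never from a script. Its argument "motion" is a list that holds one entry, the list of rows, each a list of 5 numbers: the closure in counts, from 0 (fully open) to 255 (shut), then the shift along the tool's x, y, z in cm, then the turn about the tool's z in rad. A call has 1 to 5 rows; each row shifts and turns the commanded pose from where the row before left it, along the tool's axes as they then stand; what a row does not reach is not made up. A row lasts 1/10 s, in which the tool goes at most 50 mm and 8.59 degrees, less where a joint would pass 70% of its speed; a pose out of reach is approached as far as the arm can. A call is refused whole if a number of a shift passes 5 or a number of a turn 0.15, either way. A call with a gripper value outside its range is refused whole. The fingers move at their own pace and stop on an object; "squeeze" is the grip in N (left out, the last holds). Time passes only in rows, so rows that do not move let the fingers close. It gives the time, the measured TCP pose, the force and the opening at its end, in the units of the state.
- robot.get_obs(): the state, without advancing time (a new reading comes with each control period).
- robot.capture(name): name is "side" or "top"; returns the picture (384x512x3 uint8, blue, green, red); there is no depth.
- robot.calibration(name): a dict with "K" (3x3 intrinsics, pixels), "R" (3x3) and "t" (3): a world point X has camera coordinates R X + t. Camera axes: x right, y down, z forward; pixel columns grow to the right and rows downward; lengths in m; the calibration is good to about 2 mm. A picture is of the moment at which its call begins. calibration takes no time and is no camera call.
- robot.job_done(): hands the job in, once; it reports no verdict.
The state is a dict: "time_s": time; "qpos": joint angles; "joint_velocities": joint speeds; "effort": joint torques, N m; "eef_pos": TCP position; "eef_rot": TCP orientation; "ft_force": force on the tool from outside, world axes, zero at the start; "ft_torque": the same for the moment, N m; "gripper_width": finger opening in m.
Only numpy, scipy, OpenCV 4.12 (cv2) and the standard library are available. Lean on these libraries where they do the work, as an engineer would, in place of code of your own. Each camera call takes 0.05 s, during which the arm holds its last target.

TASK

Put the soldering supplies away for the next class: stack the three coloured-label tins squarely on the round cork mat, red at the bottom, green in the middle, yellow on top, and slip the two solder reels right down over the steel spindle, the blue one below and the orange one on top of it. Never tip a tin over, and leave the black-label tin and the little card box where they are.

Things in the scene. Friction and masses are not known exactly. Their poses are not given: they have to be found in the camera images.
- tin_red: round aluminium tin with a screw lid, 62 mm diameter, 22 mm high, flat top and bottom, about 110 g, lying flat with a red round label (52 mm) on its lid; origin at the centre of its underside, z up; round, so its yaw does not matter
- tin_green: round aluminium tin with a screw lid, 62 mm diameter, 22 mm high, flat top and bottom, about 110 g, lying flat with a green round label (52 mm) on its lid; origin at the centre of its underside, z up; round, so its yaw does not matter
- tin_yellow: round aluminium tin with a screw lid, 62 mm diameter, 22 mm high, flat top and bottom, about 110 g, lying flat with a yellow round label (52 mm) on its lid; origin at the centre of its underside, z up; round, so its yaw does not matter
- tin_black: round aluminium tin with a screw lid, 62 mm diameter, 22 mm high, flat top and bottom, about 110 g, lying flat with a black round label (52 mm) on its lid; origin at the centre of its underside, z up; round, so its yaw does not matter; a bystander: loose, to be left where it is
- reel_blue: solder reel with blue flanges and silver wire, lying flat: 56 mm outer diameter, 26 mm high, with a 24 mm bore right through along its axis, about 150 g; origin on its axis at its underside, z up; yaw does not matter
- reel_orange: solder reel with orange flanges and silver wire, lying flat: 56 mm outer diameter, 26 mm high, with a 24 mm bore right through along its axis, about 150 g; origin on its axis at its underside, z up; yaw does not matter
- cork_mat: flat brown cork disc with a black rubber rim, fixed on the bench, 86 mm diameter over the rim, 4 mm thick, flat on top: the place for the tin stack; origin at the centre of its underside, at bench level, z up
- spindle: reel holder fixed on the bench: black round foot 68 mm diameter and 8 mm high, from whose middle an upright steel post of 10 mm diameter rises to 66 mm above the bench, its last 4 mm tapered; the first reel rests on the foot, the second on the first; origin at bench level on the post's axis, z up
- card_box: little white card box with a blue band, 46 x 30 x 24 mm high, loose; a bystander to be left where it is; origin at the centre of its underside, long side along its x. The nine listed things stand at least 110 mm apart, centre to centre; taller equipment stands only further out, along the far edge and the sides of the bench
Not all that is in view belongs to the job. What is shaped like the tin_red but white is not meant.

How it is judged:
By the outcome, as a careful person would: the job done as asked, in the order asked, and still so for the second after the job is handed in, with the robot touching nothing.
It also fails if it takes over 125 s, if anything falls off the work surface, if the arm or the gripper's body presses on something with over 40 N, if the wrist force passes 120 N, or if a joint passes its speed limit or range.

## Working session

There is one attempt and no reset: what is moved stays moved. The work goes in short steps, Python scripts to look and compute and a tool call to move; the robot and the scene stay as the last step left them, time stands still between calls to the robot, and variables do not carry over. Pictures are saved under pics/ and viewed, and the job is handed in when it is done.

Besides the shell and the picture viewer there is one more tool, called after ">>>" as name([rows], argument=value, ...), one row to a line, values as JSON. send_rows: Moves the arm, as the interface text tells. Its arguments: {"type":"object","properties":{"motion":{"type":"array"},"squeeze":{"type":"number"}},"required":["motion"]}

```bash
mkdir -p pics; ls; python3 - <<'E'
from station import robot
import cv2
print(robot.get_obs())
for n in("top","side"):
    im=robot.capture(n); cv2.imwrite(f"pics/{n}0.png",im)
    c=robot.calibration(n); print(n,c)
E
```

```text
pics
{'time_s': 0.0, 'qpos': array([-1.25857426e+00,  3.00492983e-01,  1.52157509e+00, -1.05741580e-05,
        1.32070041e+00, -6.66005682e-02]), 'joint_velocities': array([ 8.83477447e-05, -2.51766573e-05,  1.46239810e-04, -9.72486732e-04,
        8.34177097e-05,  4.46974442e-04]), 'effort': array([-1.03034567e-03, -5.31807625e+01, -3.52737200e+01,  7.06864544e-02,
        2.42740806e-02, -8.43264411e-05]), 'eef_pos': array([ 0.20331872, -0.51075839,  0.20487686]), 'eef_rot': array([-3.08426039e+00, -5.91286053e-01,  2.42138505e-04]), 'ft_force': array([-0.1512361 ,  0.48776742,  0.48101536]), 'ft_torque': array([ 0.01958818,  0.05243826, -0.00350228]), 'gripper_width': 0.09387660319053326}
top {'K': array([[481.58650196,   0.        , 256.86424801],
       [  0.        , 481.58650196, 198.32690001],
       [  0.        ,   0.        ,   1.        ]]), 'R': array([[-1.27611710e-02, -9.99915650e-01, -2.41767139e-03],
       [-9.93071956e-01,  1.29562171e-02, -1.16791380e-01],
       [ 1.16812853e-01,  9.10526886e-04, -9.93153527e-01]]), 't': array([0.00223663, 0.56063256, 1.25932661])}
side {'K': array([[493.82189408,   0.        , 254.90803075],
       [  0.        , 493.82189408, 189.09691178],
       [  0.        ,   0.        ,   1.        ]]), 'R': array([[-7.98705898e-01, -6.01721493e-01, -3.65445110e-04],
       [-3.09091241e-01,  4.10798774e-01, -8.57733625e-01],
       [ 5.16266882e-01, -6.84963950e-01, -5.14094247e-01]]), 't': array([0.47893508, 0.22406029, 0.75285977])}
```

View pics/top0.png

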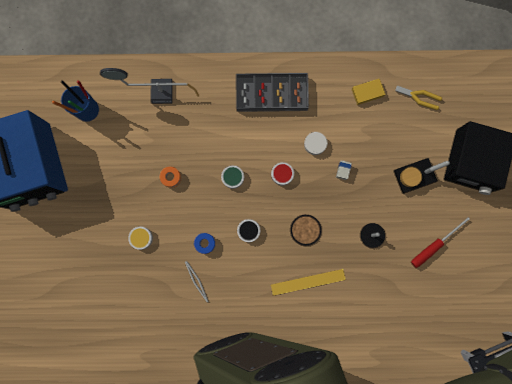

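View pics/side0.png

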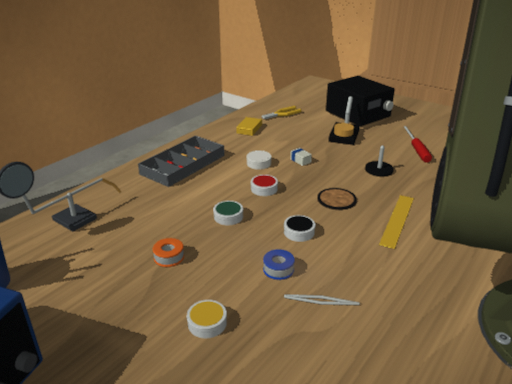

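The top view shows these candidates:
- **Red tin:** red label at (283,174). The white-lidded tin at (316,143) is a decoy, and the red screwdriver is at (428,252).
- **Green tin:** (232,177).
- **Yellow tin:** (140,238). The yellow pad at (369,92), the ruler at (308,282) and the solder sponge at (411,177) are not it.
- **Black tin:** (248,231), a bystander.
- **Reels:** blue at (204,243), orange at (171,177).
- **Mat and spindle:** mat at (306,230), spindle foot at (373,236).

Next I'll measure them.

View pics/crop.png

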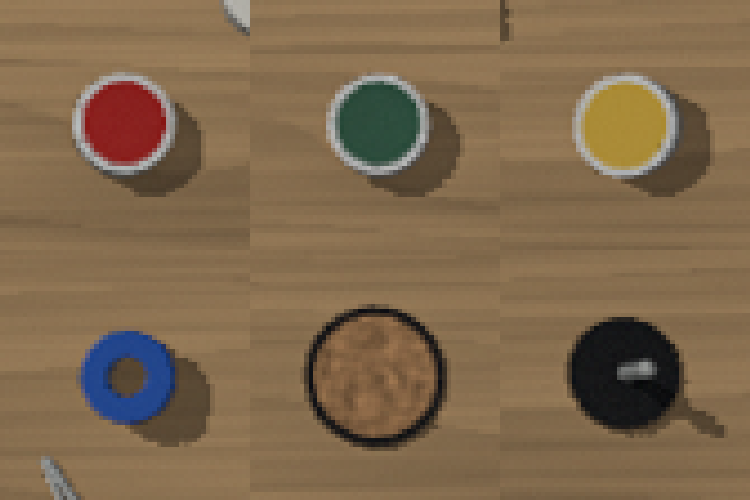

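The crop confirms the choices: red, green and yellow labels, the blue reel with its open bore, the brown mat with a black rim, and the black foot with a steel post. I'll measure the mat and spindle next.

```bash
python3 - <<'E'
from h import *
T=cv2.imread("pics/top0.png");S=cv2.imread("pics/side0.png")
for n,im,uv,r in(("top",T,(306,230),22),("side",S,(337,198),25)):
    m,c=blob(im,"black",uv,r); e=cv2.fitEllipse(c);print("mat",n,np.round(e[0],1),np.round(e[1],1),ray(n,e[0],.004).round(4))
# spindle post silver
for n,im,uv,r in(("top",T,(375,235),9),("side",S,(380,157),14)):
    hsv=cv2.cvtColor(im,cv2.COLOR_BGR2HSV);m=((hsv[...,1]<60)&(hsv[...,2]>80)).astype(np.uint8)
    k=np.zeros_like(m);cv2.circle(k,uv,r,1,-1);m&=k;ys,xs=np.nonzero(m);print("post",n,xs.min(),xs.max(),ys.min(),ys.max(),np.c_[xs,ys].mean(0))
    for v in range(ys.min(),ys.max()+1):print(v,xs[ys==v].min(),xs[ys==v].max(),end="; ")
    print()
for n in("top","side"):
    for z in(.008,.066):print(n,z,proj(n,[.4575,-.315,z]).round(1))
v=cv2.resize(S[130:190,340:420],(800,600),interpolation=cv2.INTER_NEAREST);cv2.imwrite("pics/spin.png",v)
for (u,v) in((204,243),(170,177)):
    hsv=cv2.cvtColor(T,cv2.COLOR_BGR2HSV)
    m,c=blob(T,"blue" if u>190 else "orange",(u,v));cs,h=cv2.findContours(m,cv2.RETR_CCOMP,cv2.CHAIN_APPROX_NONE)
    for i,c in enumerate(cs):
        if len(c)>8: e=cv2.fitEllipse(c);print(u,h[0][i][3],np.round(e[0],1),np.round(e[1],1),ray("top",e[0],.026).round(4))
E
```

```text
mat top [305.6 229.7] [29.5 30.1] [ 0.4763 -0.1365]
mat side [336.7 198. ] [19.8 37.3] [ 0.4742 -0.1326]
post top 371 379 233 236 [374.95454545 234.27272727]
233 375 378; 234 371 379; 235 371 378; 236 372 372; 
post side 377 383 145 167 [380.33707865 156.37078652]
145 382 382; 146 381 383; 147 380 383; 148 380 383; 149 380 383; 150 380 383; 151 380 383; 152 379 383; 153 379 382; 154 379 382; 155 379 382; 156 379 382; 157 379 382; 158 379 382; 159 378 382; 160 378 381; 161 378 381; 162 378 381; 163 378 381; 164 378 381; 165 378 380; 166 377 380; 167 377 380; 
top 0.008 [371.8 235.7]
top 0.066 [377.1 234.8]
side 0.008 [379.6 167. ]
side 0.066 [382.7 145.5]
204 -1 [204.2 242.9] [19.4 19.7] [0.4435 0.137 ]
204 0 [204.1 242.9] [ 9.9 10.1] [0.4436 0.1375]
170 -1 [169.2 176.1] [18.1 18.8] [0.6254 0.2321]
170 0 [169. 176.] [10.3 10.3] [0.6255 0.2326]
```

View pics/spin.png

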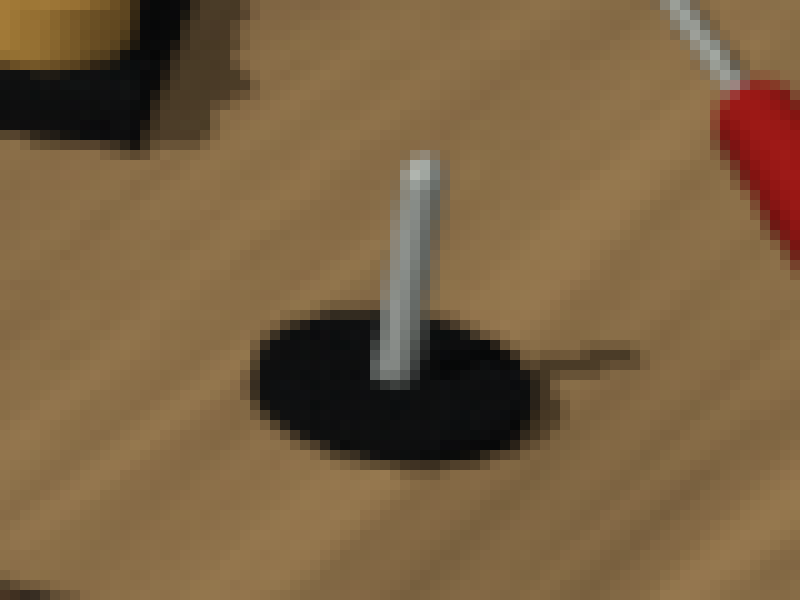

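>>> send_rows([
  [[0, 0, 0, 0, 0.13], [0, 0, 0, 0, 0.13], [0, 0, 0, 0, 0.118], [0, 0, 0, 0, 0]],
])

```text
time_s: 0.5
eef_pos: [0.2034, -0.5109, 0.2051]
eef_rot: [-3.141, 0.002, 0.0]
ft_force: [-0.1, -0.3, -0.0]
gripper_width: 0.0938
```

>>> send_rows([
  [[0, 1.6, -4.3, 0.5, 0], [0, 1.6, -4.3, 0.5, 0], [0, 1.6, -4.3, 0.5, 0], [0, 1.6, -4.3, 0.5, 0], [0, 1.6, -4.3, 0.5, 0]],
])

```text
time_s: 1.0
eef_pos: [0.2834, -0.2942, 0.1802]
eef_rot: [-3.142, -0.007, -0.0]
ft_force: [0.9, -0.6, -0.2]
gripper_width: 0.0941
```

>>> send_rows([
  [[0, 1.6, -4.3, 0.5, 0], [0, 1.6, -4.3, 0.5, 0], [0, 1.6, -4.3, 0.5, 0], [0, 1.6, -4.3, 0.5, 0], [0, 1.6, -4.3, 0.5, 0]],
])

```text
time_s: 1.5
eef_pos: [0.3633, -0.0791, 0.1555]
eef_rot: [3.141, 0.007, 0.001]
ft_force: [1.2, -1.3, -0.6]
gripper_width: 0.0939
```

>>> send_rows([
  [[0, 1.6, -4.3, 0.5, 0], [0, 1.6, -4.3, 0.5, 0], [0, 1.6, -4.3, 0.5, 0], [0, 1.6, -4.3, 0.5, 0], [0, 1.6, -4.3, 0.5, 0]],
])

```text
time_s: 2.0
eef_pos: [0.4431, 0.1363, 0.1302]
eef_rot: [-3.142, -0.008, -0.0]
ft_force: [1.0, -0.5, 0.0]
gripper_width: 0.0939
```

>>> send_rows([
  [[0, 0, 0, 0, 0], [0, 0, 0, 0, 0]],
])

```text
time_s: 2.2
eef_pos: [0.4425, 0.1347, 0.13]
eef_rot: [3.141, 0.009, -0.002]
ft_force: [0.1, 0.0, -0.0]
gripper_width: 0.094
```

>>> send_rows([
  [[0, 0, -0.3, 3, 0], [0, 0, 0, 4, 0], [0, 0, 0, 3.5, 0], [0, 0, 0, 2, 0], [0, 0, 0, 0, 0]],
])

```text
time_s: 2.7
eef_pos: [0.4413, 0.1357, 0.0036]
eef_rot: [3.141, 0.001, -0.007]
ft_force: [-0.6, -1.0, 0.6]
gripper_width: 0.0939
```

```bash
python3 - <<'E'
from h import *
im=robot.capture("side");cv2.imwrite("pics/s1.png",cv2.resize(im[200:320,200:360],(800,600)))
E
```

```text
(no output)
```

View pics/s1.png

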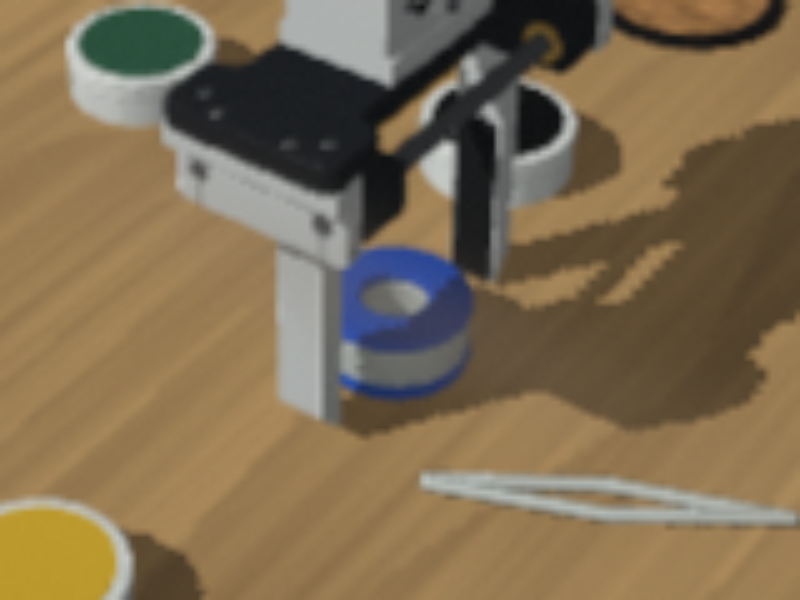

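The blue reel (about 405,320 in the crop) sits between the two fingers (310,330 and 480,190). Closing on it now.

>>> send_rows([
  [[255, 0, 0, 0, 0], [255, 0, 0, 0, 0], [255, 0, 0, 0, 0], [255, 0, 0, 0, 0], [255, 0, 0, 0, 0]],
], squeeze=20)

```text
time_s: 3.25
eef_pos: [0.443, 0.1372, 0.0058]
eef_rot: [-3.141, -0.002, -0.001]
ft_force: [1.1, 0.7, 0.1]
gripper_width: 0.0573
```

>>> send_rows([
  [[255, 0, 0, 0, 0], [255, 0, 0, 0, 0], [255, 0, 0, 0, 0], [255, 0, 0, -0.5, 0], [255, 0, 0, -1.5, 0]],
])

```text
time_s: 3.75
eef_pos: [0.4419, 0.137, 0.0247]
eef_rot: [3.141, 0.001, -0.004]
ft_force: [-0.7, -0.3, -0.9]
gripper_width: 0.0555
```

```bash
python3 - <<'E'
from h import *
im=robot.capture("side");cv2.imwrite("pics/s2.png",cv2.resize(im[200:320,200:360],(800,600)))
o=robot.get_obs();print(o["eef_pos"],o["gripper_width"])
E
```

```text
[0.44341622 0.13733964 0.0274483 ] 0.05538303194153897
```

View pics/s2.png

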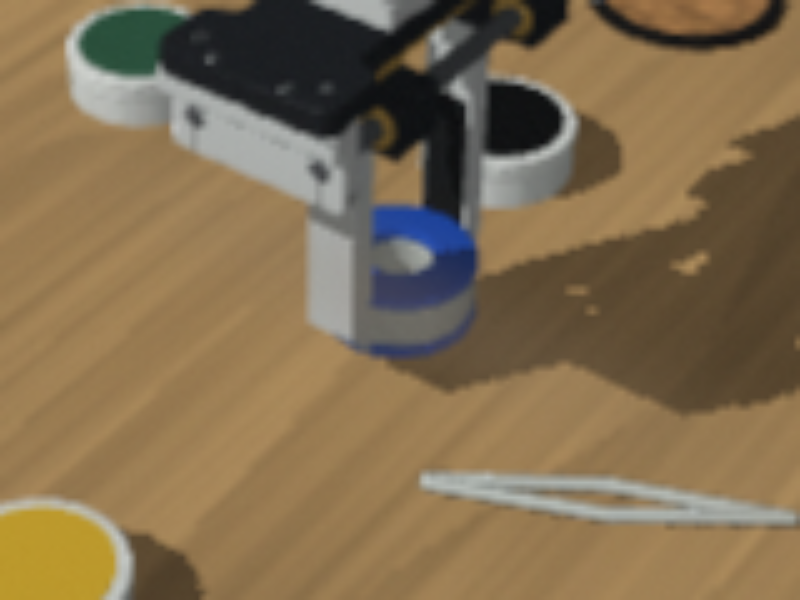

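>>> send_rows([
  [[255, 0, 0, -4, 0], [255, 0, 2, -4, 0], [255, 0, 4, -0.5, 0], [255, 0, 4.3, 0, 0], [255, 0, 4.3, 0, 0]],
])

```text
time_s: 4.3
eef_pos: [0.4428, -0.0102, 0.1107]
eef_rot: [3.141, 0.003, 0.001]
ft_force: [1.2, 0.3, -1.3]
gripper_width: 0.0555
```

>>> send_rows([
  [[255, 0.3, 4.3, 0, 0], [255, 0.3, 4.3, 0, 0], [255, 0.3, 4.3, 0, 0], [255, 0.3, 4.3, 0, 0], [255, 0.3, 4.3, 0, 0]],
])

```text
time_s: 4.8
eef_pos: [0.4579, -0.2256, 0.1103]
eef_rot: [-3.142, -0.001, 0.0]
ft_force: [0.8, 1.0, -0.3]
gripper_width: 0.0557
```

>>> send_rows([
  [[255, 0, 4.3, 0, 0], [255, 0, 3.0, 0, 0], [255, 0, 1.5, 0, 0], [255, 0, 0.4, 0, 0], [255, 0, 0, 0, 0]],
])

```text
time_s: 5.3
eef_pos: [0.4582, -0.3152, 0.1102]
eef_rot: [-3.141, -0.001, 0.001]
ft_force: [0.4, 0.6, -1.3]
gripper_width: 0.0555
```

```bash
python3 - <<'E'
from h import *
im=robot.capture("side");cv2.imwrite("pics/s3.png",cv2.resize(im[80:200,300:460],(800,600)))
im=robot.capture("top");cv2.imwrite("pics/t3.png",cv2.resize(im[175:295,310:470],(800,600)))
for i in range(5):
    o=robot.get_obs();print(o["eef_pos"],o["gripper_width"]); robot.capture("top")
E
```

```text
[ 0.45841459 -0.31455027  0.11040593] 0.05515028265567892
[ 0.45849385 -0.31458293  0.11052626] 0.0551931278244749
[ 0.45850913 -0.31471263  0.11060094] 0.05553097342701304
[ 0.45850836 -0.3148758   0.1106097 ] 0.05576647865629225
[ 0.45847045 -0.31504958  0.11063416] 0.055545983133162134
```

View pics/s3.png

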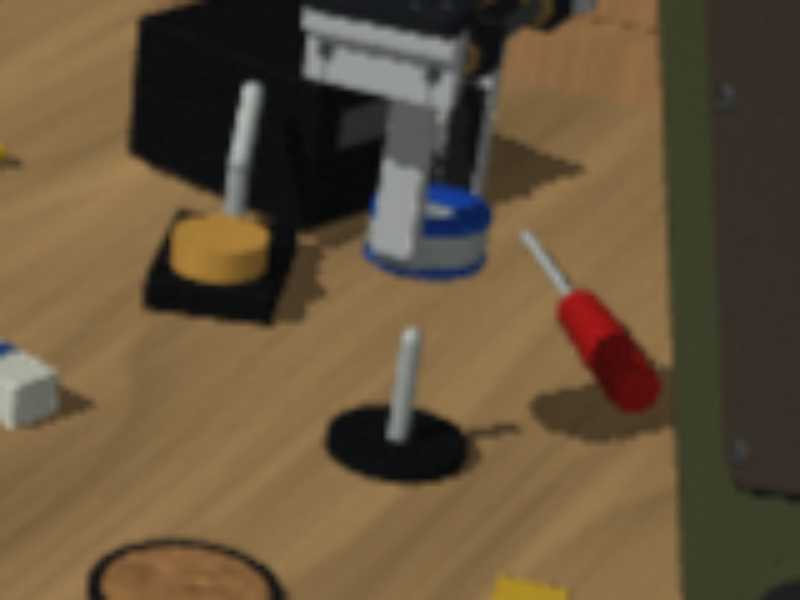

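View pics/t3.png

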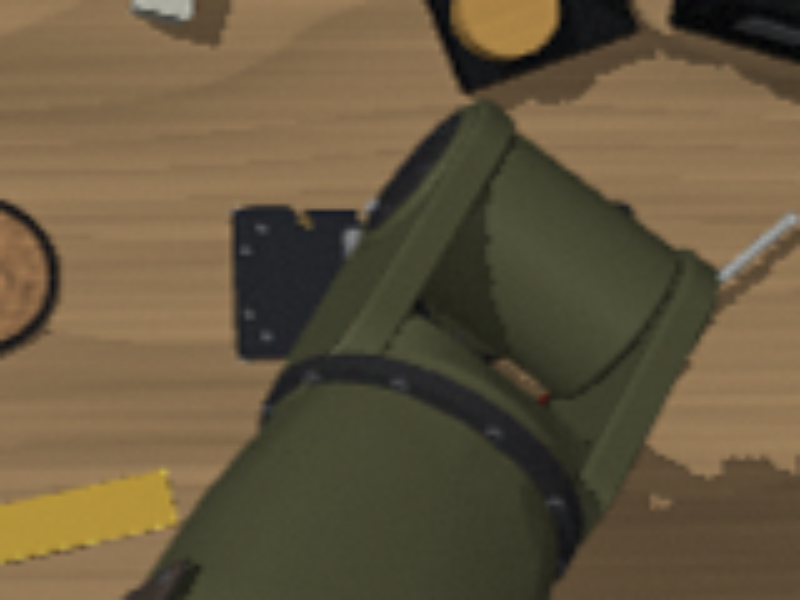

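The side view (reel at about 386,122) agrees with the reel being above the post axis, so I'll lower it while watching the force.

>>> send_rows([
  [[255, 0, 0, 2, 0], [255, 0, 0, 2, 0], [255, 0, 0, 1.5, 0], [255, 0, 0, 1, 0], [255, 0, 0, 0, 0]],
])

```text
time_s: 6.15
eef_pos: [0.4578, -0.3153, 0.0444]
eef_rot: [-3.14, -0.002, 0.002]
ft_force: [-0.8, -0.9, -1.5]
gripper_width: 0.0556
```

>>> send_rows([
  [[255, 0, 0, 1.2, 0], [255, 0, 0, 1, 0], [255, 0, 0, 0.7, 0], [255, 0, 0, 0.2, 0], [255, 0, 0, 0, 0]],
])

```text
time_s: 6.65
eef_pos: [0.4582, -0.3158, 0.0143]
eef_rot: [-3.141, -0.001, 0.0]
ft_force: [-0.3, -0.3, -0.9]
gripper_width: 0.0552
```

```bash
python3 - <<'E'
from h import *
im=robot.capture("side");cv2.imwrite("pics/s4.png",cv2.resize(im[80:200,300:460],(800,600)))
o=robot.get_obs();print(o["eef_pos"],o["gripper_width"],o["ft_force"])
E
```

```text
[ 0.45833152 -0.31588899  0.01452269] 0.05555602038072781 [ 0.45135719  0.0326156  -0.59520322]
```

View pics/s4.png

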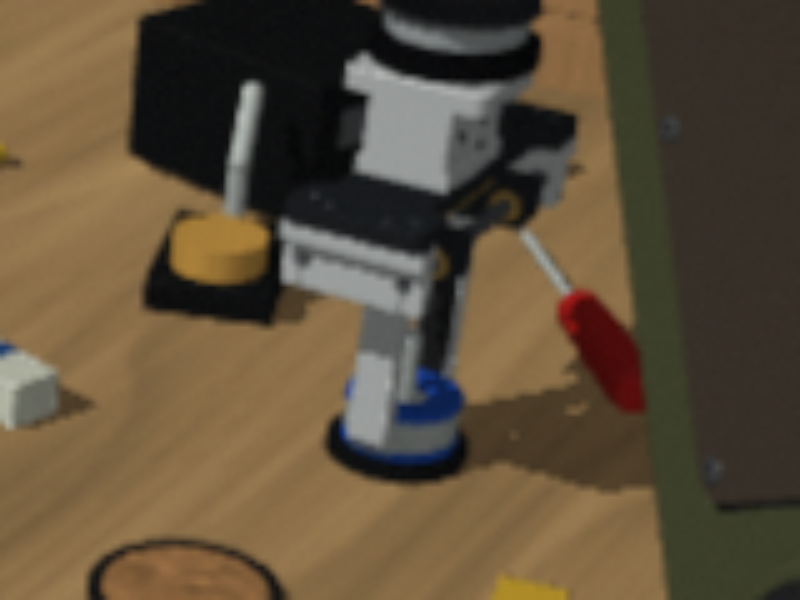

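The post runs through the bore and the reel is just above the foot. I'll lower it the last bit, release and retreat.

>>> send_rows([
  [[255, 0, 0, 0.1, 0], [255, 0, 0, 0, 0], [0, 0, 0, 0, 0], [0, 0, 0, 0, 0], [0, 0, 0, 0, 0]],
])

```text
time_s: 7.2
eef_pos: [0.4582, -0.3158, 0.0135]
eef_rot: [3.142, 0.001, 0.0]
ft_force: [-0.0, 0.7, 0.7]
gripper_width: 0.0759
```

>>> send_rows([
  [[0, 0, 0, 0, 0], [0, 0, 0, -1, 0], [0, 0, 0, -3, 0], [0, 0, 0, -4.5, 0], [0, 0, 0, -3, 0]],
])

```text
time_s: 7.7
eef_pos: [0.4586, -0.3161, 0.132]
eef_rot: [3.14, 0.001, 0.003]
ft_force: [0.7, -0.8, -0.7]
gripper_width: 0.0938
```

>>> send_rows([
  [[0, 1.3, -4.5, 0, 0], [0, 1.3, -4.5, 0, 0], [0, 1.3, -4.5, 0, 0], [0, 1.3, -4.5, 0, 0], [0, 1.3, -4.5, 0, 0]],
])

```text
time_s: 8.2
eef_pos: [0.5233, -0.0889, 0.1294]
eef_rot: [3.141, 0.001, 0.002]
ft_force: [0.7, 0.5, 0.9]
gripper_width: 0.0938
```

>>> send_rows([
  [[0, 1.5, -4.5, 0, 0], [0, 1.5, -4.5, 0, 0], [0, 1.5, -4.5, 0, 0], [0, 1.5, -4.5, 0, 0], [0, 1.5, -4.5, 0, 0]],
])

```text
time_s: 8.7
eef_pos: [0.5982, 0.1364, 0.1294]
eef_rot: [-3.141, -0.001, -0.001]
ft_force: [0.7, -0.4, 0.2]
gripper_width: 0.0938
```

>>> send_rows([
  [[0, 1.5, -4.5, 0, 0], [0, 1.1, -4.0, 0, 0], [0, 0, -1.4, 0, 0], [0, 0, 0, 0, 0]],
])

```text
time_s: 9.1
eef_pos: [0.6233, 0.2349, 0.1286]
eef_rot: [-3.142, -0.005, 0.0]
ft_force: [-0.3, -0.4, 0.1]
gripper_width: 0.0936
```

```bash
python3 - <<'E'
from h import *
im=robot.capture("side");cv2.imwrite("pics/s5.png",np.hstack([cv2.resize(im[80:200,320:440],(400,400)),cv2.resize(im[150:270,110:230],(400,400))]))
T=robot.capture("top");cv2.imwrite("pics/t5.png",cv2.resize(T[175:295,310:470],(800,600)))
o=robot.get_obs();print(o["eef_pos"],o["gripper_width"],o["ft_force"])
m,c=blob(T,"blue",(373,236));e=cv2.fitEllipse(c);print(e,ray("top",e[0],.034))
E
```

```text
[0.62362261 0.23233998 0.12871951] 0.09395895580711483 [ 0.62801566 -0.52655525  0.63687333]
((374.0740051269531, 235.023193359375), (20.013275146484375, 20.61623764038086), 171.0863494873047) [ 0.45831247 -0.31496065]
```

View pics/s5.png

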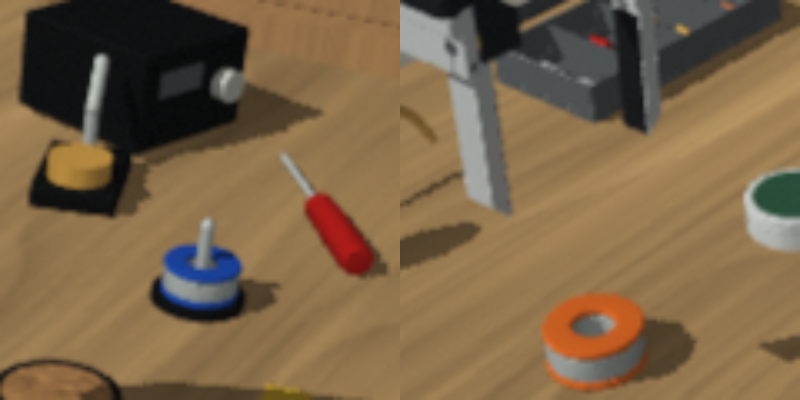

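View pics/t5.png

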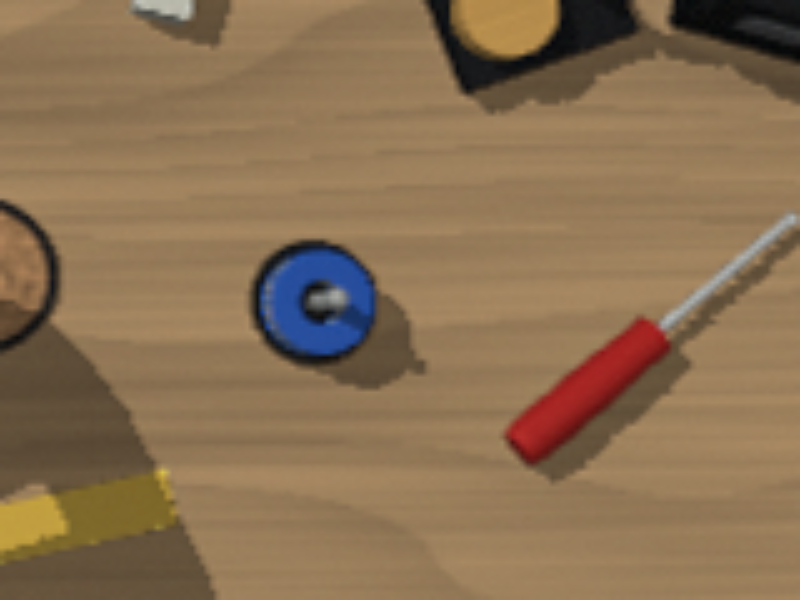

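Blue is seated on the foot, concentric with the post. Next, the orange reel.

>>> send_rows([
  [[0, 0, 0, 3, 0], [0, 0, 0, 4, 0], [0, 0, 0, 3.3, 0], [0, 0, 0, 2, 0], [0, 0, 0, 0, 0]],
])

```text
time_s: 9.7
eef_pos: [0.6225, 0.2311, 0.003]
eef_rot: [3.14, -0.002, -0.007]
ft_force: [0.2, 0.1, -0.0]
gripper_width: 0.0939
```

>>> send_rows([
  [[255, 0, 0, 0, 0], [255, 0, 0, 0, 0], [255, 0, 0, 0, 0], [255, 0, 0, 0, 0], [255, 0, 0, 0, 0]],
])

```text
time_s: 10.2
eef_pos: [0.624, 0.2333, 0.006]
eef_rot: [-3.142, -0.001, -0.001]
ft_force: [-0.0, -2.3, 1.2]
gripper_width: 0.0572
```

>>> send_rows([
  [[255, 0, 0, 0, 0], [255, 0, 0, 0, 0], [255, 0, 0, 0, 0], [255, 0, 0, -1, 0], [255, 0, 0, -2, 0]],
])

```text
time_s: 10.7
eef_pos: [0.6227, 0.2332, 0.0343]
eef_rot: [3.141, 0.001, -0.005]
ft_force: [0.4, 0.1, -2.3]
gripper_width: 0.0552
```

```bash
python3 - <<'E'
from h import *
im=robot.capture("side");cv2.imwrite("pics/s6.png",cv2.resize(im[180:280,110:230],(720,600)))
o=robot.get_obs();print(o["eef_pos"],o["gripper_width"],o["ft_force"])
E
```

```text
[0.62472758 0.23381768 0.03915079] 0.055870684839944916 [ 0.0931527  -0.30900311  1.05970407]
```

View pics/s6.png

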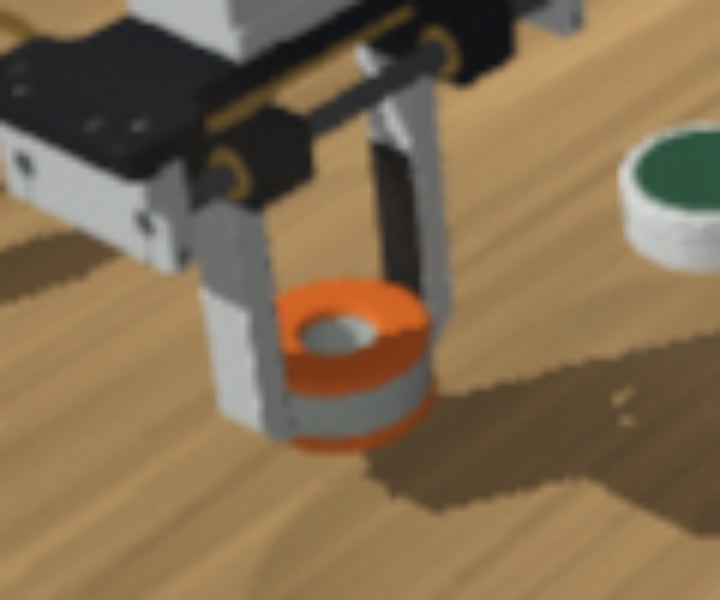

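>>> send_rows([
  [[255, 0, 0, -4, 0], [255, -0.5, 2, -3.5, 0], [255, -1.3, 4.5, 0, 0], [255, -1.3, 4.5, 0, 0], [255, -1.3, 4.5, 0, 0]],
])

```text
time_s: 11.25
eef_pos: [0.5791, 0.077, 0.1106]
eef_rot: [-3.141, -0.002, -0.001]
ft_force: [1.6, 0.2, -1.4]
gripper_width: 0.055
```

>>> send_rows([
  [[255, -1.4, 4.5, 0, 0], [255, -1.4, 4.5, 0, 0], [255, -1.4, 4.5, 0, 0], [255, -1.4, 4.5, 0, 0], [255, -1.4, 4.5, 0, 0]],
])

```text
time_s: 11.75
eef_pos: [0.5093, -0.1483, 0.1106]
eef_rot: [3.142, 0.002, 0.001]
ft_force: [1.0, -0.5, -2.4]
gripper_width: 0.0553
```

>>> send_rows([
  [[255, -1.4, 4.5, 0, 0], [255, -1.4, 4.5, 0, 0], [255, -1.4, 4.5, 0, 0], [255, -1.0, 3.0, 0, 0], [255, 0, 0, 0, 0]],
])

```text
time_s: 12.25
eef_pos: [0.4569, -0.3149, 0.1104]
eef_rot: [3.141, -0.005, 0.0]
ft_force: [0.9, -0.1, -2.8]
gripper_width: 0.0555
```

>>> send_rows([
  [[255, 0, 0, 0, 0], [255, 0, 0, 0, 0]],
])

```text
time_s: 12.45
eef_pos: [0.4585, -0.3109, 0.1104]
eef_rot: [-3.141, -0.003, 0.0]
ft_force: [0.4, 0.4, -1.9]
gripper_width: 0.0555
```

>>> send_rows([
  [[255, 0, 0.4, 0, 0], [255, 0, 0, 1.5, 0], [255, 0, 0, 2, 0], [255, 0, 0, 1.5, 0], [255, 0, 0, 0, 0]],
])

```text
time_s: 12.95
eef_pos: [0.4578, -0.3147, 0.0587]
eef_rot: [-3.14, -0.003, 0.004]
ft_force: [0.1, 0.0, -2.0]
gripper_width: 0.0555
```

```bash
python3 - <<'E'
from h import *
im=robot.capture("side");cv2.imwrite("pics/s7.png",cv2.resize(im[80:200,300:460],(800,600)))
o=robot.get_obs();print(o["eef_pos"],o["gripper_width"],o["ft_force"])
E
```

```text
[ 0.45825951 -0.31514752  0.06004726] 0.05550486867467189 [-0.07185756  0.35578985 -2.05236187]
```

View pics/s7.png

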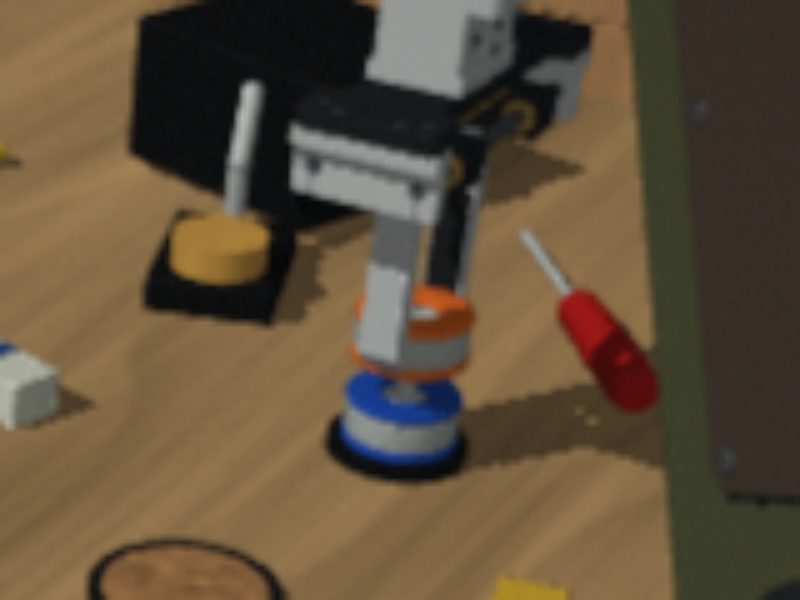

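The orange reel is coaxial with the blue one and already over the post tip. I'll lower it 2 cm more and release.

>>> send_rows([
  [[255, 0, 0, 1.0, 0], [255, 0, 0, 0.7, 0], [255, 0, 0, 0.3, 0], [255, 0, 0, 0.1, 0], [255, 0, 0, 0, 0]],
])

```text
time_s: 13.5
eef_pos: [0.4583, -0.3158, 0.0398]
eef_rot: [-3.142, -0.001, -0.0]
ft_force: [-2.3, 2.1, 2.8]
gripper_width: 0.0555
```

>>> send_rows([
  [[0, 0, 0, 0, 0], [0, 0, 0, 0, 0], [0, 0, 0, 0, 0], [0, 0, 0, 0, 0], [0, 0, 0, -1, 0]],
])

```text
time_s: 14.0
eef_pos: [0.4577, -0.3154, 0.0487]
eef_rot: [-3.14, -0.001, 0.003]
ft_force: [0.4, 0.7, 0.3]
gripper_width: 0.0915
```

>>> send_rows([
  [[0, 0, 0, -2, 0], [0, 0, 0, -4, 0], [0, 0, 0, -2.5, 0], [0, 0, 0, 0, 0]],
])

```text
time_s: 14.4
eef_pos: [0.4595, -0.3168, 0.1389]
eef_rot: [3.137, 0.001, 0.008]
ft_force: [0.7, -0.1, -0.2]
gripper_width: 0.094
```

>>> send_rows([
  [[0, 2.7, -3.8, 0, 0], [0, 2.7, -3.8, 0, 0], [0, 2.7, -3.8, 0, 0], [0, 2.7, -3.8, 0, 0], [0, 2.7, -3.8, 0, 0]],
])

```text
time_s: 14.9
eef_pos: [0.5937, -0.1239, 0.1341]
eef_rot: [-3.141, -0.001, 0.001]
ft_force: [0.0, -0.6, -0.0]
gripper_width: 0.094
```

>>> send_rows([
  [[0, 2.7, -3.8, 0, 0], [0, 1, -1.3, 0, 0], [0, 0, 0, 0, 0], [0, 0, 0, 0, 0]],
])

```text
time_s: 15.3
eef_pos: [0.6294, -0.0754, 0.134]
eef_rot: [3.142, 0.001, -0.002]
ft_force: [0.6, -0.7, 0.7]
gripper_width: 0.0943
```

```bash
python3 - <<'E'
from h import *
im=robot.capture("side");cv2.imwrite("pics/s8.png",np.hstack([cv2.resize(im[80:200,320:440],(400,400)),cv2.resize(im[100:220,200:320],(400,400))]))
T=robot.capture("top");cv2.imwrite("pics/t8.png",T)
o=robot.get_obs();print(o["eef_pos"],o["gripper_width"],o["ft_force"])
m,c=blob(T,"orange",(375,236));e=cv2.fitEllipse(c);print(e,ray("top",e[0],.060))
e=label("side",im,"red",(264,181),.022);print(e)
E
```

```text
[ 0.62938246 -0.07606645  0.13442102] 0.09424784332025024 [-0.06871156 -0.26045948 -0.12380193]
((370.08453369140625, 240.1586456298828), (2.9501588344573975, 6.88375997543335), 139.32298278808594) [ 0.4441488  -0.29779163]
(array([263.78897095, 180.53608704]), (9.55061149597168, 21.341218948364258), array([263.81481481, 180.54074074]), array([ 0.62947232, -0.07298352]))
```

View pics/s8.png

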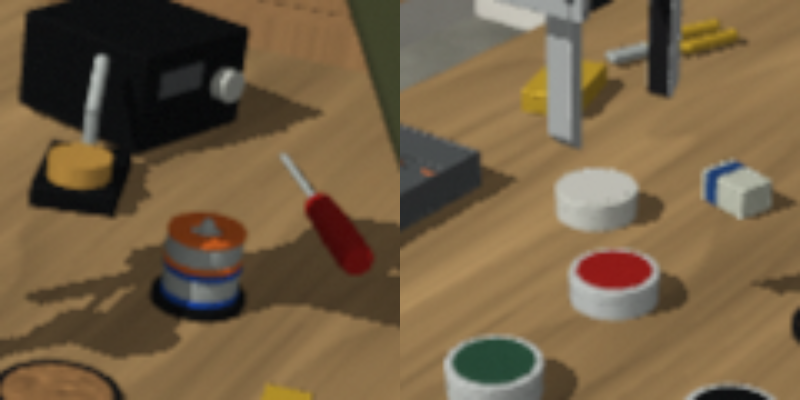

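Both reels are on the spindle, blue below and orange on top, and the post tip shows through the bore. Now the red tin.

>>> send_rows([
  [[0, 0, -0.1, 3, 0], [0, 0, 0, 4, 0], [0, 0, 0, 3.5, 0], [0, 0, 0, 2.2, 0], [0, 0, 0, 0.3, 0]],
])

```text
time_s: 15.9
eef_pos: [0.628, -0.0747, 0.0017]
eef_rot: [-3.141, 0.001, 0.007]
ft_force: [0.1, -1.2, -0.1]
gripper_width: 0.0942
```

>>> send_rows([
  [[255, 0, 0, 0, 0], [255, 0, 0, 0, 0], [255, 0, 0, 0, 0], [255, 0, 0, 0, 0], [255, 0, 0, 0, 0]],
])

```text
time_s: 16.4
eef_pos: [0.6304, -0.0738, 0.0053]
eef_rot: [3.141, 0.001, 0.002]
ft_force: [-1.6, -0.7, 5.3]
gripper_width: 0.0618
```

>>> send_rows([
  [[255, 0, 0, 0, 0], [255, 0, 0, 0, 0], [255, 0, 0, -1, 0], [255, 0, 0, -2, 0], [255, 0, 0, 0, 0]],
])

```text
time_s: 16.9
eef_pos: [0.6314, -0.0738, 0.0373]
eef_rot: [3.141, 0.001, 0.006]
ft_force: [-0.8, 0.6, -0.8]
gripper_width: 0.0614
```

```bash
python3 - <<'E'
from h import *
im=robot.capture("side");cv2.imwrite("pics/s9.png",cv2.resize(im[100:220,200:320],(600,600)))
o=robot.get_obs();print(o["eef_pos"],o["gripper_width"],o["ft_force"])
E
```

```text
[ 0.63069132 -0.07370501  0.0356747 ] 0.061501151000203425 [ 0.41838921 -0.63610423 -0.27254419]
```

View pics/s9.png

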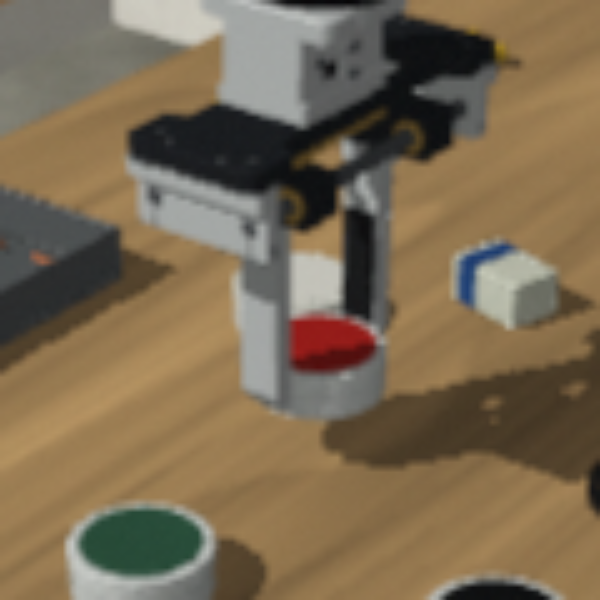

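>>> send_rows([
  [[255, -2, 0.8, -2, 0], [255, -4, 1.6, 0, 0], [255, -4, 1.6, 0, 0], [255, -4, 1.6, 0, 0], [255, -1.5, 0.6, 0, 0]],
])

```text
time_s: 17.45
eef_pos: [0.4718, -0.1363, 0.0536]
eef_rot: [-3.141, 0.001, 0.004]
ft_force: [0.5, -0.4, -1.2]
gripper_width: 0.0616
```

>>> send_rows([
  [[255, 0, 0, 0, 0], [255, 0, 0, 0, 0], [255, 0, 0, 0, 0]],
])

```text
time_s: 17.75
eef_pos: [0.4759, -0.1355, 0.0542]
eef_rot: [-3.142, -0.002, -0.0]
ft_force: [-0.2, 1.1, -1.6]
gripper_width: 0.0614
```

```bash
python3 - <<'E'
from h import *
im=robot.capture("side");cv2.imwrite("pics/s10.png",cv2.resize(im[120:240,260:380],(600,600)))
o=robot.get_obs();print(o["eef_pos"],o["gripper_width"],o["ft_force"])
E
```

```text
[ 0.47581281 -0.1353883   0.05417254] 0.06166965489278616 [-0.60647592  0.77127415 -2.16296275]
```

View pics/s10.png

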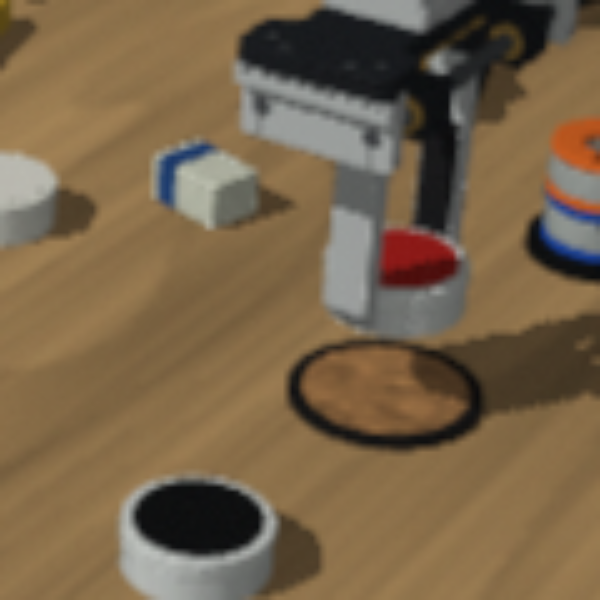

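The red tin hangs level over the mat. Lowering it.

>>> send_rows([
  [[255, 0, 0, 1.5, 0], [255, 0, 0, 1.5, 0], [255, 0, 0, 1, 0], [255, 0, 0, 0.4, 0], [255, 0, 0, 0.1, 0]],
])

```text
time_s: 18.3
eef_pos: [0.4753, -0.1356, 0.0092]
eef_rot: [-3.141, -0.002, 0.001]
ft_force: [-0.1, 0.1, -1.3]
gripper_width: 0.062
```

>>> send_rows([
  [[255, 0, 0, 0, 0], [255, 0, 0, 0, 0]],
])

```text
time_s: 18.5
eef_pos: [0.4754, -0.1359, 0.0099]
eef_rot: [3.141, 0.001, 0.001]
ft_force: [0.5, -0.8, -1.2]
gripper_width: 0.0616
```

```bash
python3 - <<'E'
from h import *
im=robot.capture("side");cv2.imwrite("pics/s11.png",cv2.resize(im[120:240,260:380],(600,600)))
o=robot.get_obs();print(o["eef_pos"],o["gripper_width"],o["ft_force"])
E
```

```text
[ 0.47534359 -0.13588807  0.00988083] 0.061522905070509344 [ 0.66890904  0.34046038 -0.91939194]
```

View pics/s11.png

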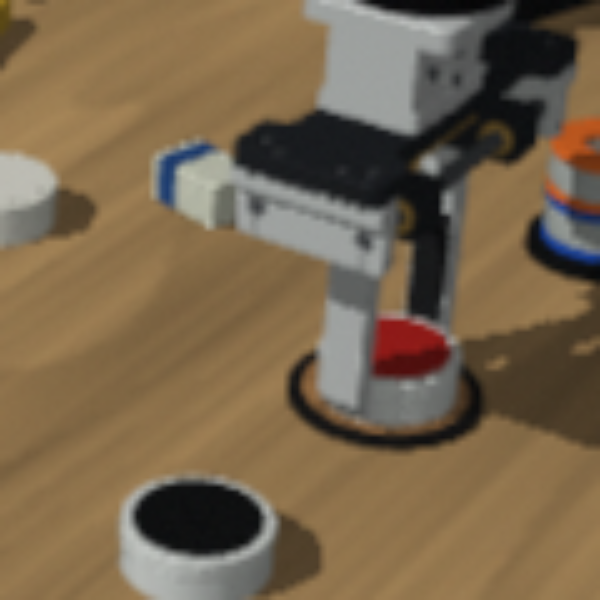

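Red is centred and within about 1 mm of the mat. I'll lower it the last bit, open and lift.

>>> send_rows([
  [[255, 0, 0, 0.1, 0], [255, 0, 0, 0, 0], [0, 0, 0, 0, 0], [0, 0, 0, 0, 0], [0, 0, 0, 0, 0]],
])

```text
time_s: 19.05
eef_pos: [0.4751, -0.1358, 0.0084]
eef_rot: [3.142, 0.001, 0.0]
ft_force: [0.2, -0.6, -0.3]
gripper_width: 0.0824
```

>>> send_rows([
  [[0, 0, 0, 0, 0], [0, 0, 0, -1, 0], [0, 0, 0, -3, 0], [0, 0, 0, -4, 0], [0, 0, 0, -1.5, 0]],
])

```text
time_s: 19.55
eef_pos: [0.4762, -0.1362, 0.1075]
eef_rot: [3.14, 0.001, 0.007]
ft_force: [0.3, 0.4, -0.6]
gripper_width: 0.0941
```

>>> send_rows([
  [[0, 2.8, -3.8, 0, 0], [0, 2.8, -3.8, 0, 0], [0, 2.8, -3.8, 0, 0], [0, 2.8, -3.8, 0, 0], [0, 2.8, -3.8, 0, 0]],
])

```text
time_s: 20.05
eef_pos: [0.6158, 0.0561, 0.1044]
eef_rot: [3.142, 0.001, 0.001]
ft_force: [-0.2, -0.7, 0.7]
gripper_width: 0.0936
```

>>> send_rows([
  [[0, 0.8, -0.8, 0, 0], [0, 0, 0, 0, 0], [0, 0, 0, 0, 0]],
])

```text
time_s: 20.35
eef_pos: [0.6224, 0.0615, 0.1036]
eef_rot: [3.141, 0.001, -0.001]
ft_force: [-0.9, -0.4, 0.3]
gripper_width: 0.0939
```

```bash
python3 - <<'E'
from h import *
im=robot.capture("side");cv2.imwrite("pics/s12.png",cv2.resize(im[120:240,260:380],(600,600)))
T=robot.capture("top");cv2.imwrite("pics/t12.png",cv2.resize(T[170:290,250:410],(800,600)))
o=robot.get_obs();print(o["eef_pos"],o["gripper_width"],o["ft_force"])
print(label("top",T,"red",(306,229),.026),label("side",im,"red",(340,190),.026))
E
```

```text
[0.62240072 0.06099981 0.10380015] 0.09393966110338987 [-0.54595896  0.37721972 -0.02502932]
(array([305.95825195, 229.55751038]), (17.306411743164062, 17.860136032104492), array([305.95435685, 229.56224066]), array([ 0.47555111, -0.13530283])) (array([337.73080444, 189.21531677]), (10.358748435974121, 22.460472106933594), array([337.7654663 , 189.21698984]), array([ 0.47435301, -0.13360042]))
```

View pics/t12.png

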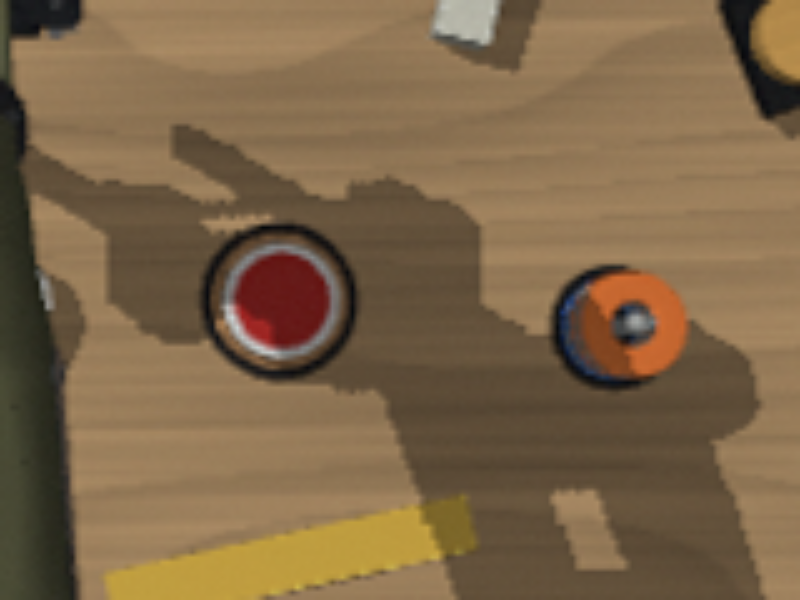

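Red is centred on the mat to about 1 mm, and the orange reel is centred on the post. Now green.

>>> send_rows([
  [[0, 0, -0.1, 3, 0], [0, 0, 0, 3.5, 0], [0, 0, 0, 2.2, 0], [0, 0, 0, 1.2, 0], [0, 0, 0, 0, 0]],
])

```text
time_s: 20.95
eef_pos: [0.6221, 0.0625, 0.0035]
eef_rot: [3.141, -0.0, -0.003]
ft_force: [0.5, 0.0, 0.5]
gripper_width: 0.0939
```

>>> send_rows([
  [[255, 0, 0, 0, 0], [255, 0, 0, 0, 0], [255, 0, 0, 0, 0], [255, 0, 0, 0, 0], [255, 0, 0, 0, 0]],
])

```text
time_s: 21.45
eef_pos: [0.6232, 0.0633, 0.005]
eef_rot: [3.142, 0.001, 0.001]
ft_force: [-0.8, -0.4, 4.1]
gripper_width: 0.0613
```

>>> send_rows([
  [[255, 0, 0, 0, 0], [255, 0, 0, 0, 0], [255, 0, 0, -1, 0], [255, 0, 0, -2, 0], [255, 0, 0, 0, 0]],
])

```text
time_s: 21.95
eef_pos: [0.6242, 0.0635, 0.0371]
eef_rot: [-3.141, -0.001, -0.006]
ft_force: [0.5, 0.3, -0.2]
gripper_width: 0.0614
```

```bash
python3 - <<'E'
from h import *
im=robot.capture("side");cv2.imwrite("pics/s13.png",cv2.resize(im[120:240,170:290],(600,600)))
o=robot.get_obs();print(o["eef_pos"],o["gripper_width"],o["ft_force"])
E
```

```text
[0.62357817 0.06341268 0.03558826] 0.0617948978719877 [-0.38416983 -0.07662034 -1.50766179]
```

View pics/s13.png

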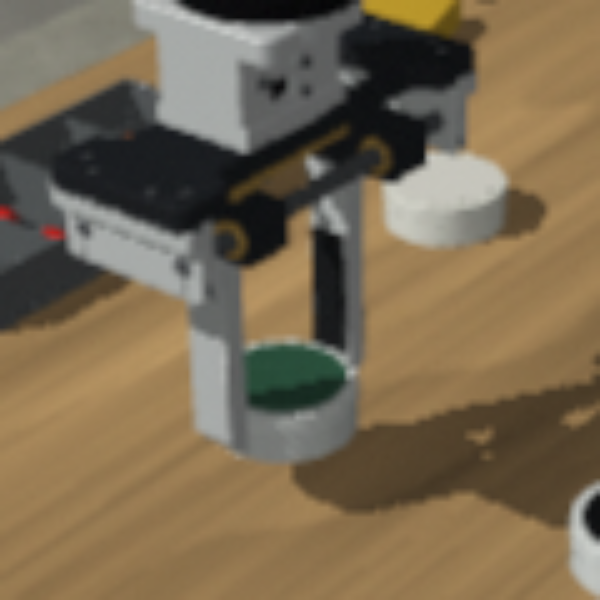

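>>> send_rows([
  [[255, 0, 0, -4, 0], [255, -2.7, 3.6, 0, 0], [255, -2.7, 3.6, 0, 0], [255, -2.7, 3.6, 0, 0], [255, -2.7, 3.6, 0, 0]],
])

```text
time_s: 22.5
eef_pos: [0.5134, -0.0817, 0.0737]
eef_rot: [-3.141, -0.002, 0.001]
ft_force: [0.8, -0.7, -0.6]
gripper_width: 0.0616
```

>>> send_rows([
  [[255, -2.7, 3.6, 0, 0], [255, -1.3, 1.9, 0, 0], [255, 0, 0, 0, 0], [255, 0, 0, 0, 0], [255, 0, 0, 0, 0]],
])

```text
time_s: 23.0
eef_pos: [0.4755, -0.135, 0.0741]
eef_rot: [-3.141, -0.003, 0.0]
ft_force: [0.1, -0.0, -1.4]
gripper_width: 0.0616
```

>>> send_rows([
  [[255, 0, 0, 0, 0]],
])

```text
time_s: 23.1
eef_pos: [0.4755, -0.135, 0.0742]
eef_rot: [-3.141, -0.003, 0.0]
ft_force: [-0.2, 0.6, -1.4]
gripper_width: 0.0615
```

>>> send_rows([
  [[255, 0, 0, 1.5, 0], [255, 0, 0, 1.5, 0], [255, 0, 0, 0.8, 0], [255, 0, 0, 0.3, 0], [255, 0, 0, 0, 0]],
])

```text
time_s: 23.6
eef_pos: [0.4752, -0.1355, 0.0333]
eef_rot: [-3.141, -0.002, 0.001]
ft_force: [0.1, -0.4, -1.0]
gripper_width: 0.0618
```

>>> send_rows([
  [[255, 0, 0, 0, 0], [255, 0, 0, 0, 0]],
])

```text
time_s: 23.8
eef_pos: [0.4754, -0.1359, 0.034]
eef_rot: [3.141, 0.001, 0.001]
ft_force: [0.8, 0.3, -0.2]
gripper_width: 0.0616
```

```bash
python3 - <<'E'
from h import *
im=robot.capture("side");cv2.imwrite("pics/s14.png",cv2.resize(im[120:240,260:380],(600,600)))
o=robot.get_obs();print(o["eef_pos"],o["gripper_width"],o["ft_force"])
E
```

```text
[ 0.47536978 -0.13589163  0.03394362] 0.06164509001564114 [-0.63454081  0.28390434 -1.2944443 ]
```

View pics/s14.png

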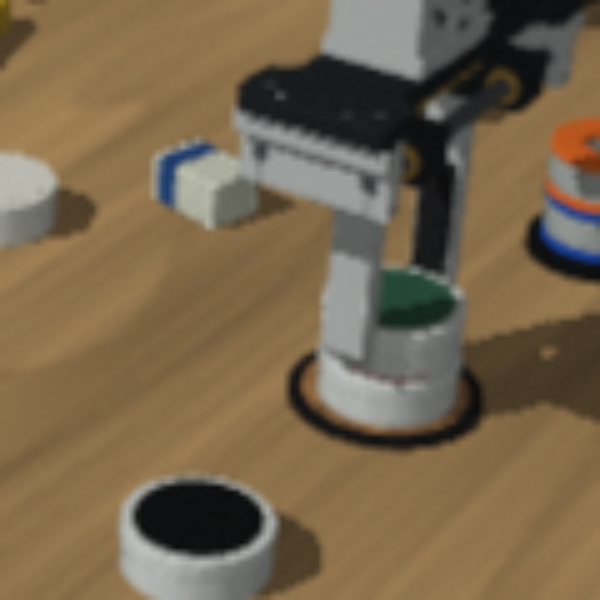

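Green is aligned over red, with about 2 to 3 mm still to go.

>>> send_rows([
  [[255, 0, 0, 0.2, 0], [255, 0, 0, 0, 0], [255, 0, 0, 0, 0]],
])

```text
time_s: 24.15
eef_pos: [0.4751, -0.1358, 0.0314]
eef_rot: [-3.142, -0.001, 0.0]
ft_force: [-0.3, -0.5, -1.7]
gripper_width: 0.0616
```

>>> send_rows([
  [[255, 0, 0, 0.1, 0], [255, 0, 0, 0, 0], [255, 0, 0, 0, 0]],
])

```text
time_s: 24.45
eef_pos: [0.4752, -0.1358, 0.031]
eef_rot: [3.141, 0.001, 0.0]
ft_force: [-2.7, 1.1, 7.0]
gripper_width: 0.0613
```

>>> send_rows([
  [[0, 0, 0, 0, 0], [0, 0, 0, 0, 0], [0, 0, 0, 0, 0], [0, 0, 0, 0, 0], [0, 0, 0, -1, 0]],
])

```text
time_s: 24.95
eef_pos: [0.4744, -0.1355, 0.0398]
eef_rot: [-3.141, -0.001, 0.003]
ft_force: [0.4, 0.5, 0.5]
gripper_width: 0.0934
```

>>> send_rows([
  [[0, 0, 0, -3.5, 0], [0, 0, 0, -4, 0], [0, 0, -2, -0.5, 0], [0, -0.1, -4.3, 0, 0], [0, -0.1, -4.3, 0, 0]],
])

```text
time_s: 25.45
eef_pos: [0.473, -0.0289, 0.1216]
eef_rot: [3.141, -0.001, 0.002]
ft_force: [0.9, 0.8, -0.4]
gripper_width: 0.0941
```

>>> send_rows([
  [[0, -0.2, -4.5, 0, 0], [0, -0.2, -4.5, 0, 0], [0, -0.2, -4.5, 0, 0], [0, -0.2, -4.5, 0, 0], [0, -0.2, -4.5, 0, 0]],
])

```text
time_s: 25.95
eef_pos: [0.4625, 0.1971, 0.1214]
eef_rot: [-3.141, -0.001, -0.001]
ft_force: [-0.1, -0.8, 0.5]
gripper_width: 0.0939
```

>>> send_rows([
  [[0, -0.2, -4.5, 0, 0], [0, -0.2, -4.5, 0, 0], [0, 0, -2.5, 0, 0], [0, 0, 0, 0, 0], [0, 0, 0, 0, 0]],
])

```text
time_s: 26.45
eef_pos: [0.4585, 0.3102, 0.1207]
eef_rot: [3.141, 0.003, -0.0]
ft_force: [0.5, -0.8, 0.2]
gripper_width: 0.0942
```

```bash
python3 - <<'E'
from h import *
im=robot.capture("side");cv2.imwrite("pics/s15.png",np.hstack([cv2.resize(im[120:240,260:380],(400,400)),cv2.resize(im[230:380,130:280],(400,400))]))
T=robot.capture("top");cv2.imwrite("pics/t15.png",cv2.resize(T[170:290,250:410],(800,600)))
o=robot.get_obs();print(o["eef_pos"],o["gripper_width"],o["ft_force"])
print(label("top",T,"green",(307,229),.048),label("side",im,"green",(338,181),.048),label("side",im,"yellow",(207,313),.022))
E
```

```text
[0.45887911 0.30933158 0.1207749 ] 0.09371837383159033 [-0.95069902 -0.30596813  0.68846684]
(array([306.68185425, 229.0821228 ]), (17.22182273864746, 17.94065284729004), array([306.68672199, 229.08298755]), array([ 0.47565279, -0.13503501])) (array([338.59436035, 180.43191528]), (9.500962257385254, 22.323766708374023), array([338.62398374, 180.44004065]), array([ 0.47444084, -0.1337047 ])) (array([206.31533813, 313.17129517]), (22.488605499267578, 31.725563049316406), array([206.31990451, 313.17308266]), array([0.45825564, 0.31259578]))
```

View pics/s15.png

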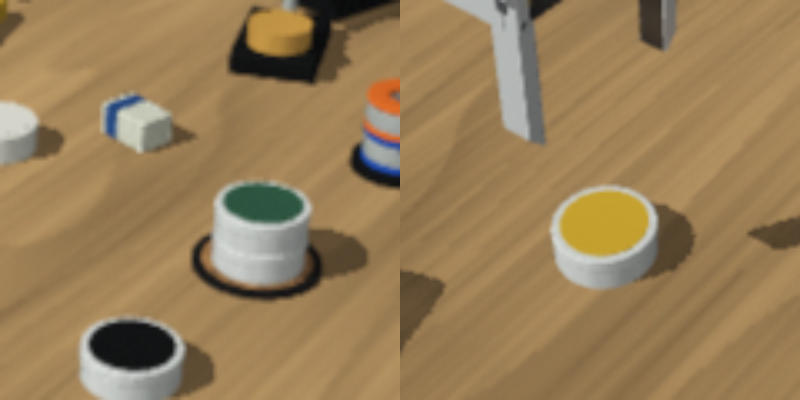

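Green matches red to under 0.5 mm, and yellow hasn't moved. I'll shift 0.3 cm in y and grasp yellow.

>>> send_rows([
  [[0, 0, -0.3, 3, 0], [0, 0, 0, 4, 0], [0, 0, 0, 3.2, 0], [0, 0, 0, 1.4, 0], [0, 0, 0, 0, 0]],
])

```text
time_s: 27.05
eef_pos: [0.4584, 0.3121, 0.0034]
eef_rot: [3.14, -0.0, -0.003]
ft_force: [-0.3, 0.2, 0.9]
gripper_width: 0.094
```

>>> send_rows([
  [[255, 0, 0, 0, 0], [255, 0, 0, 0, 0], [255, 0, 0, 0, 0], [255, 0, 0, 0, 0], [255, 0, 0, 0, 0]],
])

```text
time_s: 27.55
eef_pos: [0.459, 0.3133, 0.0051]
eef_rot: [-3.141, -0.001, -0.001]
ft_force: [-1.1, -0.4, 5.6]
gripper_width: 0.0617
```

>>> send_rows([
  [[255, 0, 0, 0, 0], [255, 0, 0, 0, 0], [255, 0, 0, -1, 0], [255, 0, 0, -2, 0], [255, 0, 0, 0, 0]],
])

```text
time_s: 28.05
eef_pos: [0.4598, 0.3139, 0.0369]
eef_rot: [-3.14, -0.001, -0.005]
ft_force: [0.5, -0.2, -0.4]
gripper_width: 0.0613
```

```bash
python3 - <<'E'
from h import *
im=robot.capture("side");cv2.imwrite("pics/s16.png",cv2.resize(im[210:360,130:280],(600,600)))
o=robot.get_obs();print(o["eef_pos"],o["gripper_width"],o["ft_force"])
E
```

```text
[0.45924727 0.31358832 0.03550069] 0.061569100470244956 [-1.06384264  0.04755566 -1.05329189]
```

View pics/s16.png

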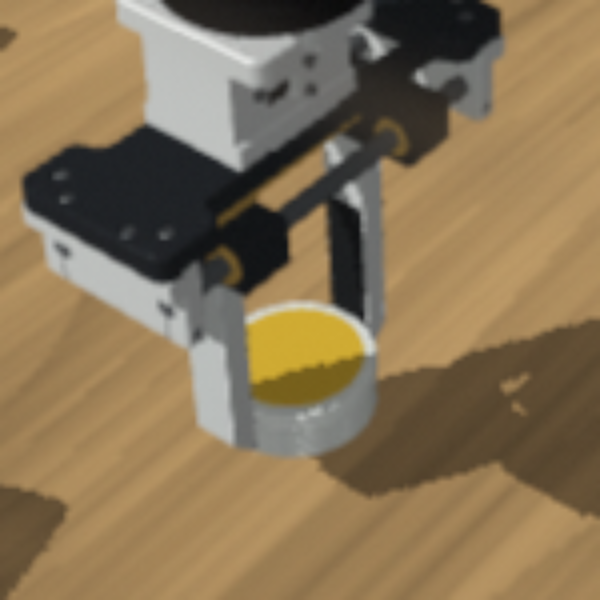

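>>> send_rows([
  [[255, 0, 0, -3.5, 0], [255, 0, 1, -2.5, 0], [255, 0, 3, 0, 0], [255, 0, 4, 0, 0], [255, 0, 4, 0, 0]],
])

```text
time_s: 28.6
eef_pos: [0.4582, 0.192, 0.0937]
eef_rot: [3.141, 0.003, -0.001]
ft_force: [0.8, -0.5, -1.1]
gripper_width: 0.0617
```

>>> send_rows([
  [[255, 0.3, 4.2, 0, 0], [255, 0.3, 4.2, 0, 0], [255, 0.3, 4.2, 0, 0], [255, 0.3, 4.2, 0, 0], [255, 0.3, 4.2, 0, 0]],
])

```text
time_s: 29.1
eef_pos: [0.4735, -0.0184, 0.0938]
eef_rot: [-3.141, -0.001, 0.001]
ft_force: [0.1, 0.1, -1.5]
gripper_width: 0.0614
```

>>> send_rows([
  [[255, 0.1, 4, 0, 0], [255, 0, 4, 0, 0], [255, 0, 2.9, 0, 0], [255, 0, 1, 0, 0], [255, 0, 0, 0, 0]],
])

```text
time_s: 29.6
eef_pos: [0.4748, -0.1363, 0.0938]
eef_rot: [-3.141, 0.001, 0.001]
ft_force: [-0.6, 1.4, -1.4]
gripper_width: 0.0615
```

>>> send_rows([
  [[255, 0, 0, 0, 0], [255, 0, 0, 0, 0], [255, 0, 0, 0, 0]],
])

```text
time_s: 29.9
eef_pos: [0.4752, -0.1348, 0.0944]
eef_rot: [-3.142, -0.003, -0.0]
ft_force: [0.3, 0.2, -1.0]
gripper_width: 0.0616
```

>>> send_rows([
  [[255, 0, 0, 1.5, 0], [255, 0, 0, 1.3, 0], [255, 0, 0, 0.7, 0], [255, 0, 0, 0.3, 0], [255, 0, 0, 0, 0]],
])

```text
time_s: 30.4
eef_pos: [0.475, -0.1357, 0.0562]
eef_rot: [-3.141, -0.001, 0.001]
ft_force: [0.4, 0.5, -1.3]
gripper_width: 0.0618
```

>>> send_rows([
  [[255, 0, 0, 0, 0], [255, 0, 0, 0, 0]],
])

```text
time_s: 30.6
eef_pos: [0.4753, -0.1359, 0.0569]
eef_rot: [3.141, 0.001, 0.001]
ft_force: [-0.2, 0.4, -0.4]
gripper_width: 0.0613
```

```bash
python3 - <<'E'
from h import *
im=robot.capture("side");cv2.imwrite("pics/s17.png",cv2.resize(im[120:240,260:380],(600,600)))
o=robot.get_obs();print(o["eef_pos"],o["gripper_width"],o["ft_force"])
E
```

```text
[ 0.4752915  -0.13586395  0.05683143] 0.0614979678318706 [-0.43950578 -0.90668207 -1.13458519]
```

View pics/s17.png

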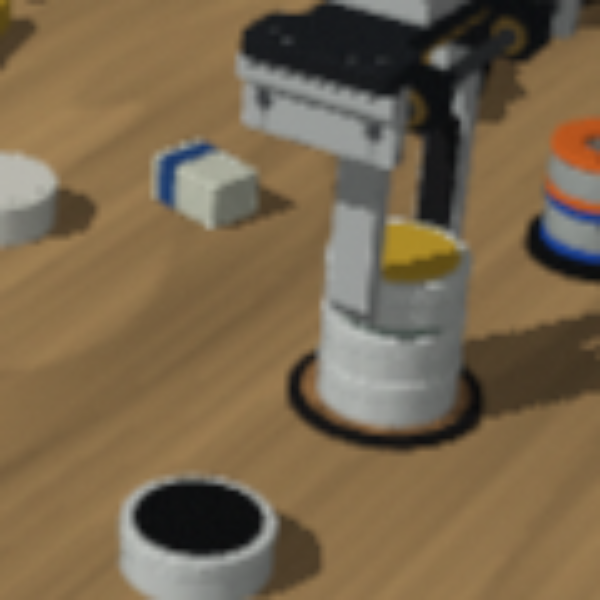

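Yellow is aligned, a few mm above green.

>>> send_rows([
  [[255, 0, 0, 0.3, 0], [255, 0, 0, 0, 0], [255, 0, 0, 0, 0]],
])

```text
time_s: 30.95
eef_pos: [0.475, -0.1358, 0.0534]
eef_rot: [-3.142, -0.001, 0.0]
ft_force: [0.1, 0.0, -1.8]
gripper_width: 0.0614
```

>>> send_rows([
  [[255, 0, 0, 0.1, 0], [255, 0, 0, 0, 0], [255, 0, 0, 0, 0]],
])

```text
time_s: 31.25
eef_pos: [0.4752, -0.1358, 0.0531]
eef_rot: [3.141, 0.001, 0.0]
ft_force: [-3.7, 1.3, 7.5]
gripper_width: 0.0614
```

The 7.5 N upward force shows contact. Release, lift and back away, then check.

>>> send_rows([
  [[0, 0, 0, 0, 0], [0, 0, 0, 0, 0], [0, 0, 0, 0, 0], [0, 0, 0, 0, 0], [0, 0, 0, -1, 0]],
])

```text
time_s: 31.75
eef_pos: [0.4744, -0.1356, 0.0618]
eef_rot: [-3.141, -0.001, 0.003]
ft_force: [0.1, 0.8, -0.4]
gripper_width: 0.0934
```

>>> send_rows([
  [[0, 0, 0, -3, 0], [0, 0, 0, -4, 0], [0, 0, 0, -4, 0], [0, 1, -4, 0, 0], [0, 1, -4, 0, 0]],
])

```text
time_s: 32.25
eef_pos: [0.4956, -0.0554, 0.1745]
eef_rot: [3.141, -0.002, 0.005]
ft_force: [0.8, 0.1, -0.6]
gripper_width: 0.0939
```

>>> send_rows([
  [[0, 1, -4.5, 0, 0], [0, 1, -4.5, 0, 0], [0, 1, -4.5, 0, 0], [0, 1, -4.5, 0, 0], [0, 0, 0, 0, 0]],
])

```text
time_s: 32.75
eef_pos: [0.5351, 0.1286, 0.173]
eef_rot: [-3.141, -0.008, -0.001]
ft_force: [0.0, -0.3, -0.6]
gripper_width: 0.0938
```

```bash
python3 - <<'E'
from h import *
S=robot.capture("side");cv2.imwrite("pics/s18.png",S)
T=robot.capture("top");cv2.imwrite("pics/t18.png",T)
v=np.hstack([cv2.resize(S[110:230,290:410],(400,400)),cv2.resize(T[180:270,280:370+40-40],(400,400))]);cv2.imwrite("pics/z18.png",v)
o=robot.get_obs();print(o["time_s"],o["eef_pos"])
for n,im,u in(("top",T,(307,229)),("side",S,(339,172))):print(n,label(n,im,"yellow",u,.070)[3])
for n,im,u in(("top",T,(248,231)),("side",S,(299,225))):
    try:print("black",n,label(n,im,"black",u,.022,12 if n=="top" else 16)[3])
    except Exception as e:print(e)
m,c=blob(T,"orange",(376,235),16);e=cv2.fitEllipse(c);print("orange",e,ray("top",e[0],.06))
E
```

```text
32.85 [0.53472141 0.12487154 0.17277309]
top [ 0.47617179 -0.13540132]
side [ 0.47453322 -0.13283005]
black top [0.47625388 0.01927292]
black side [0.47419553 0.02096787]
orange ((376.370361328125, 234.42794799804688), (19.130414962768555, 20.334699630737305), 148.54873657226562) [ 0.45879425 -0.31473367]
```

View pics/z18.png

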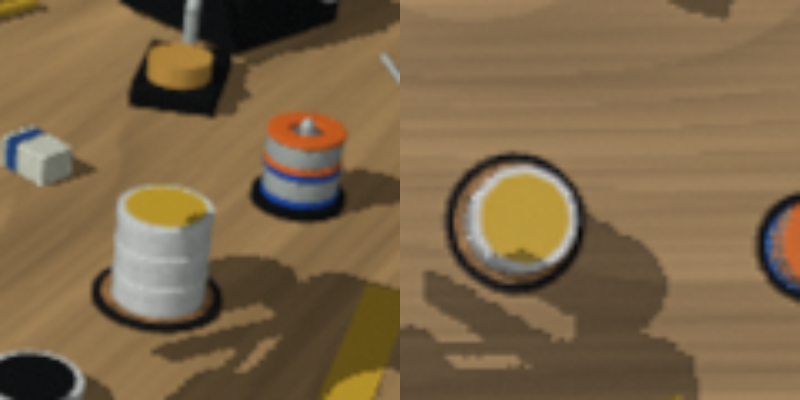

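View pics/t18.png

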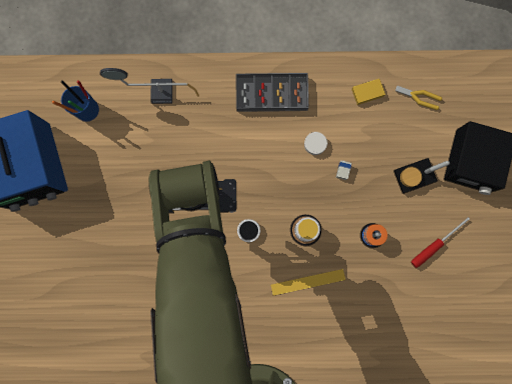

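The tins are stacked squarely with yellow on top at (306,229). The reels are seated at (376,234). The black tin (248,231), the card box (344,170) and the white tin (316,143) haven't moved. Handing in.

```bash
python3 - <<'E'
from station import robot
print(robot.job_done())
E
```

```text
the job is handed in; nothing more can be done
None
```

The job is done and handed in at about 33 s of the 125 s allowed. The red, green and yellow tins are stacked in that order on the cork mat. The blue reel sits on the spindle's foot with the orange reel on top of it.

- **Tin stack:** in the top view the labels lie within about 1 mm of each other and of the mat centre. The side view showed the stack upright, and no tin was tipped.
- **Reels:** both are right down, with the post tip showing in the top bore. The orange reel measured within about 1 mm of the post axis.
- **Bystanders:** the black tin measured within about 0.5 mm of where it began. The card box and the white decoy tin looked unmoved; I only checked those two by eye.
- **Forces:** the highest I read was 7.5 N upward plus about 4 N sideways, when the yellow tin touched down. Force was only read at the end of each move, so brief peaks in between would not show.
- **Disagreement:** the two cameras differed by a steady 1–3 mm, about what the calibration allows. I used a point between them, and no check failed.

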